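# Swap the modules of an e-bike battery and clip its cover down

## Task

Swap the modules of this e-bike battery pack: move every spent red module from the pack into the yellow recycling tray and put every charged green module that is on the bench into a bay, one to a bay, rib up (the pack runs on two or three, in any bays). Then set the blue cover over the bays and press it down gently, corner by corner, until all four catches have clicked and it sits fully home, and finally wake the pack by pressing the orange plunger fully in for a good second and letting it spring back. Do not force the cover, it cracks, and leave the lube bottle, spanner and chainring alone.

Things in the scene. Friction and masses are not known exactly. Their poses are not given: they have to be found in the camera images.
- case: open e-bike battery pack, black, fixed on an aluminium plate (spans own x +-90, y -90 to +148 mm). Origin on the bench below the middle of the bays; z up; y along the pack, towards its black electronics head (120 x 52 mm, 46 mm high, centre y = +118). Outer bay walls 118 (x) x 156 (y) mm outside, 32 mm high; orange spring catches stand outside the two long walls
- cover_rib (a point): middle of the black grip rib on top of the blue cover (rib 60 along own x, 14 along y, 24 mm tall), 71 mm above the cover's lower edge, on its centre line. To fit it, this point goes over the case's origin with the cover's y along the case's y, either way round. Set down it first rests on the catches' ramps, about 14 mm too high; home, this point is 77 mm above the bench
- cover: the loose blue clip-down cover, 0.18 kg: deep hood, open below, 169 (own y) x 144 (x, over the lugs at its foot) x 59 mm to its flat top; twists a little; 2.5 to 3 mm play around the bay walls. Origin at its lower edge, below its middle. It cracks if the fingers' total force on it, pressing or squeezing (both fingers added), passes 50 N: grip it with about 15 N; all four catches at once need more than it stands
- tray: yellow recycling tray for spent modules, fixed; origin on the bench below its middle. 142 x 142 mm inside, floor 4 mm and walls 36 mm above the bench, walls 4 mm thick. Two modules fit side by side, 32 mm either side of the middle along its own y, long sides along its own x
- plunger_top (a point): top face of the orange wake-up plunger on the pack's head: round, 32 mm wide, 66 mm above the bench when out, sprung straight up, stroke 12 mm down
- plunger (a joint): how far the plunger is pressed in, m: 0 out, 0.012 fully home; about 2 N to start, 8 N fully in; springs back
- bays (a point): middle of the floor of the middle one of three open bays, 6 mm above the bench (axes as the case's). The other two bays' middles are 50 mm away along own +y and -y. Each bay is 108 (x) x 46 (y) mm; dividers between them 4 mm thick, up to 24 mm above the bench. A module goes in with its long side along x; seated, its point is 26 mm above the bay floor
- press_a (a point): white dot on the flat top of the cover over one corner, at the cover's own (x, y) = (-48, -62) mm, 59 mm above its lower edge: where to press. 65 mm above the bench when that corner is home, about 14 mm higher before; its catch clicks at 11 to 18 N, when the other corners may still stand up or lift a little
- clip_a (a joint): orange spring catch at the case's own (x, y) = (-69, -66) mm, nose 12 to 23 mm above the bench: how far it is pushed outward, m; 0 sprung in, up to 0.008
- press_b (a point): white dot on the flat top of the cover over one corner, at the cover's own (x, y) = (-48, +62) mm, 59 mm above its lower edge: where to press. 65 mm above the bench when that corner is home, about 14 mm higher before; its catch clicks at 11 to 18 N, when the other corners may still stand up or lift a little
- clip_b (a joint): orange spring catch at the case's own (x, y) = (-69, +66) mm, nose 12 to 23 mm above the bench: how far it is pushed outward, m; 0 sprung in, up to 0.008
- press_c (a point): white dot on the flat top of the cover over one corner, at the cover's own (x, y) = (+48, -62) mm, 59 mm above its lower edge: where to press. 65 mm above the bench when that corner is home, about 14 mm higher before; its catch clicks at 11 to 18 N, when the other corners may still stand up or lift a little
- clip_c (a joint): orange spring catch at the case's own (x, y) = (+69, -66) mm, nose 12 to 23 mm above the bench: how far it is pushed outward, m; 0 sprung in, up to 0.008
- press_d (a point): white dot on the flat top of the cover over one corner, at the cover's own (x, y) = (+48, +62) mm, 59 mm above its lower edge: where to press. 65 mm above the bench when that corner is home, about 14 mm higher before; its catch clicks at 11 to 18 N, when the other corners may still stand up or lift a little
- clip_d (a joint): orange spring catch at the case's own (x, y) = (+69, +66) mm, nose 12 to 23 mm above the bench: how far it is pushed outward, m; 0 sprung in, up to 0.008
- spent1_mid (a point): spent (red) battery module, 0.35 kg: block 100 (own x) x 38 (y) x 28 mm tall, with a black grip rib on top, 50 (x) x 14 (y) x 24 mm tall. Same either way round. The point is on its centre line, 26 mm above its underside (2 mm below the block's top); z up. Starts in a bay; may be absent
- fresh1_mid (a point): charged (green) battery module, 0.35 kg: block 100 (own x) x 38 (y) x 28 mm tall, with a black grip rib on top, 50 (x) x 14 (y) x 24 mm tall. Same either way round. The point is on its centre line, 26 mm above its underside (2 mm below the block's top); z up. Starts on the bench; may be absent
- spent2_mid (a point): spent (red) battery module, 0.35 kg: block 100 (own x) x 38 (y) x 28 mm tall, with a black grip rib on top, 50 (x) x 14 (y) x 24 mm tall. Same either way round. The point is on its centre line, 26 mm above its underside (2 mm below the block's top); z up. Starts in a bay; may be absent
- fresh2_mid (a point): charged (green) battery module, 0.35 kg: block 100 (own x) x 38 (y) x 28 mm tall, with a black grip rib on top, 50 (x) x 14 (y) x 24 mm tall. Same either way round. The point is on its centre line, 26 mm above its underside (2 mm below the block's top); z up. Starts on the bench; may be absent
- spent3_mid (a point): spent (red) battery module, 0.35 kg: block 100 (own x) x 38 (y) x 28 mm tall, with a black grip rib on top, 50 (x) x 14 (y) x 24 mm tall. Same either way round. The point is on its centre line, 26 mm above its underside (2 mm below the block's top); z up. Starts in a bay; may be absent
- fresh3_mid (a point): charged (green) battery module, 0.35 kg: block 100 (own x) x 38 (y) x 28 mm tall, with a black grip rib on top, 50 (x) x 14 (y) x 24 mm tall. Same either way round. The point is on its centre line, 26 mm above its underside (2 mm below the block's top); z up. Starts on the bench; may be absent
- lube: bystander: black bottle of chain lube, 140 mm tall, 52 mm wide; origin under its middle
- spanner: bystander: spanner lying on the bench, 170 mm; origin under its middle
- chainring: bystander: chainring lying flat, 115 mm across; origin under its middle
Not all that is in view belongs to the job. What is shaped like the part that bears spent1_mid but purple is not meant. What is shaped like the part that bears fresh2_mid but pink is not meant.

How it is judged:
By the outcome, as a careful person would: the job done as asked, in the order asked, and still so for the second after the job is handed in, with the robot touching nothing.
Of spent1, spent2, spent3 only 1 to 2 are there at a start; the rules pass over those that are not, and their reading is None.
Of fresh1, fresh2, fresh3 only 2 to 3 are there at a start; the rules pass over those that are not, and their reading is None.
At some moment in a run one of fresh1, fresh2, fresh3, cover may be knocked a few centimetres aside while the robot is not near it.
It also fails if it takes over 210 s, if anything falls off the work surface, if the arm or the gripper's body presses on something with over 40 N, if the wrist force passes 120 N, or if a joint passes its speed limit or range.

## Robot

A 7-joint arm with a two-finger parallel gripper is mounted at the origin on the work surface. World frame = base frame: x ahead of the robot, y to its left, z up, the work surface at z = 0. Lengths are in m, angles in rad, forces in N, time in s.
With the tool pointing down it reaches from about 0.425 to 0.8 m from the base axis. Payload 8.3 kg.
Tool frame: the origin (TCP) lies midway between the tips of the shut fingers; the grasp point (between the pads) lies r.tcp_to_grasp behind it (r.tcp_to_grasp is the distance from the TCP to the grasp point, in m); z points along the fingers, y is the line along which they close (so a half turn about z gives the same grasp; the last joint's range is limited). The gripper opens to 85 mm and grips with 20 to 120 N. Pads are 22 mm wide; open, the fingers measure 114 mm over their backs; the gripper's body (76 mm by 85 mm) begins 54 mm behind the grasp point. The pads swing forward as they close: fully open they stand 13 mm farther back than shut.
Start: joints at [-1.329, 0.383, 0.016, 1.37, -0.006, 1.388, -0.046], TCP at [0.188, 0.596, 0.231] pointing down, gripper open.
Joint ranges: [-2.95, 2.95], [-0.25, 2.06], [-1.52, 1.56], [0.18, 2.33], [-1.44, 4.58], [0.02, 2.06], [-3.01, 3.01]. Speed limits (rad/s): [2.39, 2.39, 3.01, 3.01, 3.14, 3.14, 3.14].

## Interface

Orientations are given as [roll, pitch, yaw] about the fixed x, y, z axes, in that order (R = Rz(yaw) Ry(pitch) Rx(roll)).
In Python, from plant import r gives the robot as it stands. Calls block until the motion is done:
- r.movep(position, orientation): joint-space move of the TCP to a pose.
- r.move_l(position, ori=None, velocity=0.15): straight line of the TCP; ori=None keeps the orientation; velocity is the mean speed in m/s.
- r.move_joints(angles): joint-space move.
- r.command_gripper(opening): opening from 0.0 (shut) to 1.0 (fully open); the grip force is fixed at half the most; returns when the fingers have stopped.
- r.hold(seconds).
- r.ik(position, orientation): joint angles nearest the present ones, or None.
- r.grab_frame(name): name is "scene" or "side" or "wrist"; returns the picture (400x640x3 uint8, blue, green, red); there is no depth.
- r.camera_info(name): a dict with "mtx" (3x3 intrinsics, pixels), "dist" ([k1, k2, p1, p2, k3] as OpenCV has them; the pictures are not rectified), "eye" and "attitude" of the camera in the world. Camera axes: x right, y down, z forward; pixel columns grow to the right and rows downward; lengths in m; the calibration is good to about 2 mm. A picture is of the moment at which its call begins: read the wrist's pose just before it. camera_info takes no time and is no camera call; for the wrist camera it gives the pose at the moment of the call.
A pose or a line that the arm cannot do raises r.PlanningError and nothing moves.
- r.finish_job(): hands the job in; it is judged then, once.
Trained networks look in the newest picture that a camera, given by its name, has taken for a name from the list of things; names that differ only in an ending like _2 or _b are one class to them, and where a whole thing is asked for, a point or a joint stands for the part that bears it (a point fixed in the world has none). Each returns a list of dicts, best first, with "score" (0 to 1); they miss things now and then, are a little off and sometimes report something else, mostly with a low value. They report only what shows in the picture. A call takes as long as a camera call. They do not tell look-alikes from the thing itself.
- r.spot_in(camera, thing): "uv" ([column, row] in pixels, amid what is visible of it).
- r.pinpoint(camera, thing): "uv" ([column, row] in pixels: a listed point, or the origin of a listed thing).
Readings, each from a call of its own:
- r.current_clock(): time.
- r.current_qpos(): joint angles.
- r.current_joint_velocities(): joint speeds.
- r.current_joint_torque(): joint torques, N m.
- r.current_ee_pos(): TCP position.
- r.current_ee_rot(): TCP orientation.
- r.current_wrist_force(): force on the tool from outside, world axes, zero at the start.
- r.current_ft_torque(): the same for the moment, N m.
- r.current_finger_gap(): opening from 0.0 (shut) to 1.0 (fully open).
- r.current_grasp_force(): force on a finger pad.
Only numpy, scipy, OpenCV 4.12 (cv2) and the standard library are available. Lean on these libraries where they do the work, as an engineer would, in place of code of your own. Each camera call takes 0.05 s, during which the arm holds its last target. There are 200 camera calls.

## Working session

There is one attempt and no reset: what is moved stays moved. The work goes in short steps, each a Python script; the robot and the scene stay as the last script left them, time stands still between calls to the robot, and variables do not carry over. Pictures are saved under pics/ and viewed, at most 14 in all, crops included, and the job is handed in when it is done.

```bash
ls; mkdir -p pics
cat > h.py <<'E'
import numpy as np, cv2
from plant import r
from scipy.spatial.transform import Rotation as R
def att(ci):
    a=np.array(ci["attitude"],float)
    return a if a.shape==(3,3) else R.from_euler('xyz',a).as_matrix()
def ray(ci,uv):
    p=cv2.undistortPoints(np.array([[uv]],float),np.array(ci["mtx"]),np.array(ci["dist"]))[0,0]
    return np.array(ci["eye"]),att(ci)@np.array([p[0],p[1],1])
def atz(ci,uv,z):
    e,d=ray(ci,uv); return e+d*(z-e[2])/d[2]
def proj(ci,P):
    Rc=att(ci).T; t=-Rc@np.array(ci["eye"])
    return cv2.projectPoints(np.array(P,float).reshape(-1,1,3),cv2.Rodrigues(Rc)[0],t,np.array(ci["mtx"]),np.array(ci["dist"]))[0][:,0]
E
python3 - <<'E'
from h import *
for c in("scene","side"):
    ci=r.camera_info(c); print(c,ci)
    cv2.imwrite(f"pics/{c}0.png",r.grab_frame(c))
    for t,z in (("case",0),("cover_rib",.071),("tray",0),("plunger_top",.066),("bays",.006),("spent1_mid",.032),("fresh1_mid",.026)):
        for d in r.pinpoint(c,t): print(c,t,np.round(d["uv"]),round(d["score"],2),np.round(atz(ci,d["uv"],z),3))
print(r.tcp_to_grasp,r.current_ee_rot(),r.current_clock())
E
```

```text
pics
scene {'mtx': array([[481.11568959,   0.        , 313.76019478],
       [  0.        , 481.11568959, 203.86138222],
       [  0.        ,   0.        ,   1.        ]]), 'dist': array([0.01352809, 0.        , 0.        , 0.        , 0.        ]), 'eye': array([1.02383933, 0.66590565, 1.08692702]), 'attitude': array([-2.49802249, -0.01381963,  2.53637679])}
scene case [308. 204.] 0.94 [ 0.56  -0.006  0.   ]
scene case [308. 204.] 0.61 [ 0.562 -0.003  0.   ]
scene cover_rib [433. 252.] 0.82 [0.42  0.332 0.071]
scene tray [283. 120.] 0.58 [ 0.436 -0.332  0.   ]
scene tray [398. 249.] 0.15 [0.449 0.251 0.   ]
scene plunger_top [333. 222.] 0.69 [0.568 0.121 0.066]
scene plunger_top [250. 265.] 0.46 [0.808 0.109 0.066]
scene bays [305. 202.] 0.64 [ 0.568 -0.011  0.006]
scene spent1_mid [347. 156.] 0.57 [ 0.38  -0.067  0.032]
scene spent1_mid [298. 190.] 0.56 [ 0.572 -0.04   0.032]
scene spent1_mid [438. 276.] 0.46 [0.434 0.38  0.032]
scene spent1_mid [319. 214.] 0.36 [0.57  0.061 0.032]
scene spent1_mid [423. 262.] 0.2 [0.438 0.33  0.032]
scene spent1_mid [396. 248.] 0.19 [0.466 0.259 
[... 411 characters left out ...]
.64526523])}
side case [326. 222.] 0.74 [0.56  0.003 0.   ]
side cover_rib [235. 170.] 0.89 [0.424 0.332 0.071]
side cover_rib [385. 248.] 0.33 [ 0.588 -0.237  0.071]
side tray [364. 314.] 0.68 [ 0.429 -0.337  0.   ]
side plunger_top [410. 278.] 0.68 [ 0.572 -0.358  0.066]
side plunger_top [310. 187.] 0.48 [0.576 0.109 0.066]
side bays [326. 220.] 0.81 [0.561 0.004 0.006]
side bays [326. 222.] 0.35 [ 0.559 -0.     0.006]
side bays [236. 191.] 0.32 [0.405 0.305 0.006]
side spent1_mid [336. 226.] 0.61 [ 0.554 -0.053  0.032]
side spent1_mid [289. 258.] 0.59 [ 0.369 -0.074  0.032]
side fresh1_mid [410. 277.] 0.63 [ 0.601 -0.334  0.026]
0.0187 [ 3.14156999e+00 -6.20471649e-05  2.83681129e+00] 0.8
```

Run:
```python
import cv2
for c in("scene","side"):
    cv2.imwrite(f"pics/{c}0b.png",cv2.resize(cv2.imread(f"pics/{c}0.png"),(800,500),interpolation=cv2.INTER_CUBIC))
```

```text
(no output)
```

View pics/scene0b.png

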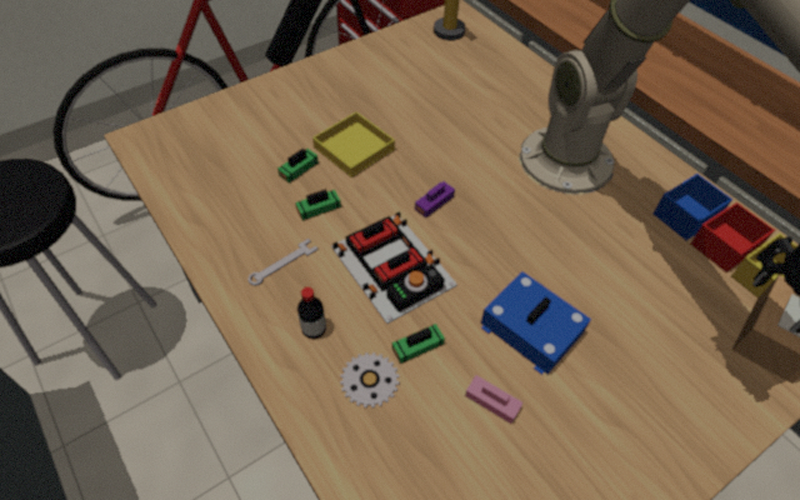

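View pics/side0b.png

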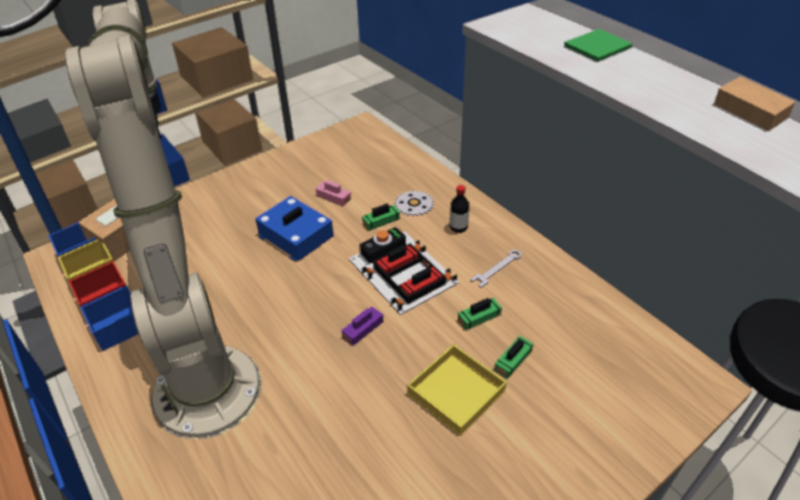

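Scene (800×500 view): reds in the bays at (375,234) and (398,264). Greens on the bench at (298,164), (318,203) and (418,343). The purple (435,198) and pink (494,398) modules are decoys, wrong colour. The tray is at (353,145) and the cover at (537,320). The side view agrees. Next, wrist pictures for precise poses.

Run:
```python
from h import *
ci=r.camera_info("scene")
for u in((238,131),(254,162),(334,274)): print(np.round(atz(ci,u,.026),3))
w=r.camera_info("wrist"); T=R.from_euler('xyz',r.current_ee_rot()).as_matrix()
print(w["mtx"][0],T.T@(w["eye"]-r.current_ee_pos()),T.T@att(w))
for yaw in (0,np.pi):
    q=r.ik([.56,.03,.36],[np.pi,0,yaw]); print(q)
yaw=0 if r.ik([.56,.03,.36],[np.pi,0,0]) is not None else np.pi
r.movep([.52,.03,.36],[np.pi,0,yaw]); print(r.current_clock())
cv2.imwrite("pics/w1.png",r.grab_frame("wrist"))
```

```text
[ 0.593 -0.344  0.026]
[ 0.617 -0.205  0.026]
[0.641 0.227 0.026]
[322.5749797    0.         319.91110114] [ 0.0755866   0.00029211 -0.14162923] [[-2.65068029e-04 -9.55768399e-01 -2.94120209e-01]
 [ 9.99999602e-01 -2.83092766e-06 -8.92023752e-04]
 [ 8.51735480e-04 -2.94120328e-01  9.55768019e-01]]
[-0.75985302  0.27246038  0.850763    1.33097252 -0.20404181  1.62722583
 -1.51023005]
[-0.65147511  0.24799555  0.69627938  1.32674796 -0.15830039  1.622314
  1.59213518]
3.1833
```

View pics/w1.png

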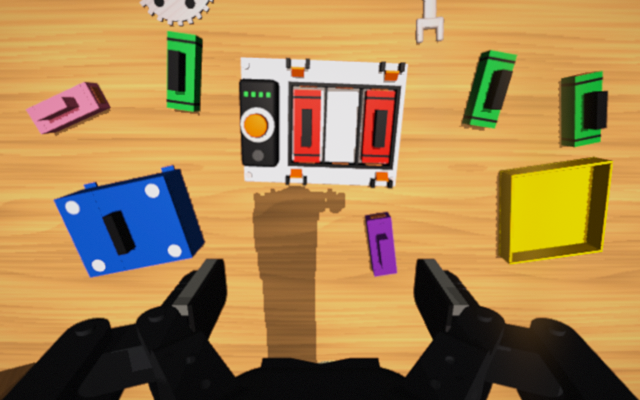

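The wrist view shows everything: greens at (183,72), (490,90), (585,108); reds in bays at (308,126) and (378,126); the middle bay is empty; cover at (130,222), tray at (555,210). Decoys are purple (380,243) and pink (68,107). Next, fit poses by projecting models onto the colour masks.

```bash
cat >> h.py <<'E'
from scipy.optimize import minimize
COL=dict(green=((50,90,40),(85,255,255)),red=((0,150,80),(8,255,255)),yellow=((24,150,60),(35,255,255)),blue=((100,150,50),(125,255,255)))
def comps(img,col,amin=250):
    m=cv2.inRange(cv2.cvtColor(img,cv2.COLOR_BGR2HSV),*map(np.array,COL[col]))
    n,l,s,c=cv2.connectedComponentsWithStats(cv2.morphologyEx(m,cv2.MORPH_CLOSE,np.ones((3,3))))
    return [((l==i).astype(np.uint8),c[i]) for i in range(1,n) if s[i,4]>amin]
def box(x0,x1,y0,y1,z0,z1): return np.array([[a,b,c] for a in(x0,x1) for b in(y0,y1) for c in(z0,z1)])
def place(P,p): c,s=np.cos(p[2]),np.sin(p[2]); return P@np.array([[c,s,0],[-s,c,0],[0,0,1]])+[p[0],p[1],0]
BLOCK=box(-.05,.05,-.019,.019,0,.028); RIB=box(-.025,.025,-.007,.007,.028,.052)
def sil(ci,P,k=4):
    m=np.zeros((400,640),np.uint8)
    cv2.fillConvexPoly(m,cv2.convexHull(np.round(proj(ci,P)*16).astype(np.int32)),1,shift=4); return m
def fit(ci,mask,p0,add,sub=None,hull=False):
    if hull:
        h=cv2.convexHull(cv2.findNonZero(mask)); mask=mask*0; cv2.fillConvexPoly(mask,h,1)
    def cost(p):
        m=sil(ci,place(add,p))
        if sub is not None: m&=1-sil(ci,place(sub,p))
        return 1-(m&mask).sum()/max((m|mask).sum(),1)
    best=None
    for a in ([p0[2]] if len(p0)==3 else np.arange(0,np.pi,np.pi/6)):
        x=np.array([p0[0],p0[1],a])
        o=minimize(cost,x,method='Nelder-Mead',options=dict(initial_simplex=x+np.array([[0,0,0],[.01,0,0],[0,.01,0],[0,0,.2]]),xatol=1e-4,fatol=1e-4,maxiter=200))
        if best is None or o.fun<best.fun: best=o
    return best.x,best.fun
E
cat > m.py <<'E'
from h import *
img=cv2.imread("pics/w1.png"); ci=r.camera_info("wrist")
for m,c in comps(img,"green"):
    if c[1]<250: print("green",np.round(c),*fit(ci,m,atz(ci,c,.02)[:2],BLOCK,RIB))
for m,c in comps(img,"red"):
    print("red",np.round(c),m.sum(),atz(ci,c,.034))
for m,c in comps(img,"yellow",2000): print("tray",np.round(c),*fit(ci,m,[*atz(ci,c,.02)[:2],0],box(-.075,.075,-.075,.075,0,.036),None,True))
# cover: white dots inside blue hull
for m,c in comps(img,"blue",3000):
    h=cv2.convexHull(cv2.findNonZero(m)); k=m*0; cv2.fillConvexPoly(k,h,1)
    w=cv2.inRange(cv2.cvtColor(img,cv2.COLOR_BGR2HSV),(0,0,150),(180,80,255))&(k*255)
    n,l,s,cc=cv2.connectedComponentsWithStats(w)
    D=np.array([atz(ci,cc[i],.059)[:2] for i in range(1,n) if s[i,4]>40]); print("dots",D)
    from itertools import permutations
    M=np.array([[-48,-62],[-48,62],[48,-62],[48,62]])/1e3
    f=lambda p,q:np.ravel(place(np.c_[M,M[:,0]*0],p)[:,:2]-D[list(q)])
    from scipy.optimize import least_squares
    if len(D)==4:
        o=min((least_squares(f,[*D.mean(0),0],args=(q,)) for q in permutations(range(4))),key=lambda o:o.cost); print("cover",o.x,np.sqrt(2*o.cost/4))
P=np.array([[241,57],[407,63],[395,188],[245,183]])
m=np.zeros((400,640),np.uint8)
hsv=cv2.cvtColor(img,cv2.COLOR_BGR2HSV); w=cv2.inRange(hsv,(0,0,110),(180,60,255)); 
q=m.copy(); q[45:195,232:415]=1; n,l,s,c=cv2.connectedComponentsWithStats((w>0).astype(np.uint8)*q)
i=[j for j in range(1,n) if s[j,4]>150]; mk=np.isin(l,i).astype(np.uint8)
x,e=fit(ci,mk,[.56,0,-.05],box(-.09,.09,-.09,.148,0,.003),None,True); print("case",x,e)
for t,z in (("case",0),("plunger_top",.066),("bays",.006)):
    for d in r.pinpoint("wrist",t): print(t,np.round(d["uv"]),round(d["score"],2),np.round(atz(ci,d["uv"],z),3))
E
python3 m.py
```

```text
green [183.  71.] [ 0.63531822  0.22810002 -0.13167171] 0.28369140625
green [487.  88.] [ 0.61128681 -0.21207788  3.00034653] 0.17798710956866637
green [585. 107.] [ 0.58616452 -0.3616229   0.45497832] 0.4363636363636364
red [377. 126.] 1684 [ 0.56410743 -0.04946427  0.034     ]
red [307. 126.] 1493 [0.56286409 0.04994148 0.034     ]
tray [552. 209.] [ 0.42557975 -0.34131816  0.16703514] 0.15404159217088553
dots [[0.47546484 0.27060898]
 [0.45011296 0.39124509]
 [0.3817184  0.25075903]
 [0.35643776 0.37164457]]
cover [ 0.41593349  0.32106442 -2.93463973] 0.0003366236728700621
case [ 0.56197637 -0.00086879 -0.03270755] 0.015077894104092548
case [340. 124.] 0.6 [0.564 0.001 0.   ]
plunger_top [255. 125.] 0.69 [0.567 0.117 0.066]
bays [339. 126.] 0.97 [0.562 0.003 0.006]
```

```bash
sed -i 's/(50,90,40)/(45,60,15)/; s/(24,150,60)/(22,120,25)/; s/np.ones((3,3))/np.ones((5,5))/' h.py
cat > m2.py <<'E'
from h import *
img=cv2.imread("pics/w1.png"); ci=r.camera_info("wrist"); o=img.copy()
def dr(P,p,c=(255,0,255)): cv2.polylines(o,[cv2.convexHull(np.round(proj(ci,place(P,p))).astype(np.int32))],True,c)
for m,c in comps(img,"green"):
    if c[1]<200 and not 240<c[0]<290:
        p,e=fit(ci,m,atz(ci,c,.02)[:2],BLOCK,None,True); print("green",np.round(c),p,e); dr(BLOCK,p);dr(RIB,p)
for m,c in comps(img,"yellow",2000):
    B=box(-.075,.075,-.075,.075,0,.036);p,e=fit(ci,m,[*atz(ci,c,.02)[:2],0],B,None,True); print("tray",p,e); dr(B,p)
p=[.416,.321,.207]; dr(box(-.03,.03,-.007,.007,.059,.071),p); dr(box(-.06,.06,-.0845,.0845,0,.059),p)
p=[.562,-.0009,-.0327]; dr(box(-.09,.09,-.09,.148,0,.003),p)
for k in (-1,1): dr(box(-.054,.054,k*.05-.023,k*.05+.023,.024,.025),p,(255,255,0))
dr(box(-.059,.059,-.078,.078,.032,.0321),p)
cv2.imwrite("pics/o1.png",np.vstack([cv2.resize(o[0:150,140:640],(800,240),interpolation=2),cv2.resize(o[130:300,30:630],(800,227),interpolation=2)]))
E
python3 m2.py
```

```text
green [185.  71.] [0.63509987 0.2222473  3.00836037] 0.05266981474754817
green [487.  87.] [ 0.61217399 -0.2110535  -0.13126456] 0.07894736842105265
green [585. 108.] [ 0.58693043 -0.35670487  0.24984683] 0.311491935483871
tray [ 0.4308054  -0.34042206  0.15103173] 0.0407276676622319
```

View pics/o1.png

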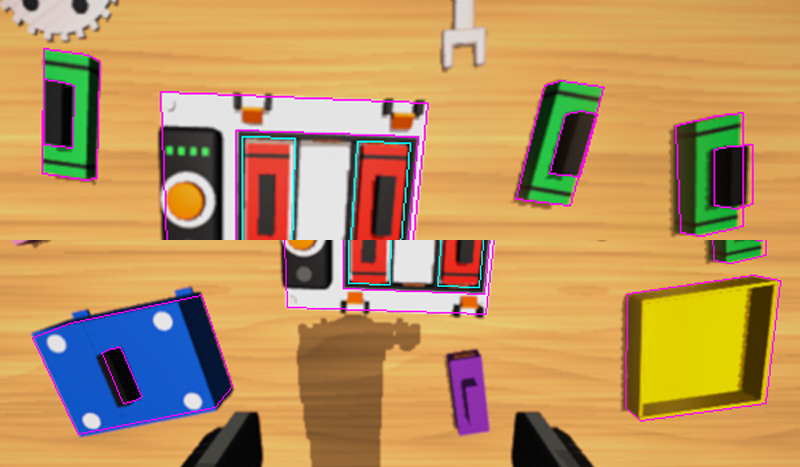

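The overlays fit: the green, tray, case-plate and cover outlines match the picture. The three greens are real green and the reds real red. Now write pick and place, and start with the red in bay −y, closing gradually to learn how force follows the opening command.

```bash
cat > a.py <<'E'
from h import *
CASE=np.array([.562,-.0009,-.0327]); TRAY=np.array([.4308,-.3404,.151])
OP=.40; H=.031; Z=.17
def at(fr,x,y): c,s=np.cos(fr[2]),np.sin(fr[2]); return np.array([fr[0]+c*x-s*y,fr[1]+s*x+c*y,fr[2]])
def ori(y): return [np.pi,0,(y+np.pi/2)%np.pi-np.pi/2]
def look(p,name,z=.2,back=.06):
    o=ori(p[2]); r.movep([p[0]-back*np.cos(o[2]),p[1]-back*np.sin(o[2]),z],o); r.hold(.15)
    ci=r.camera_info("wrist"); img=r.grab_frame("wrist"); cv2.imwrite(f"pics/{name}.png",img); return ci,img
def refit(ci,img,col,p,z0=0,tall=True):
    B=BLOCK.copy() if tall else box(-.05,.05,-.019,.019,.027,.028)
    S=RIB.copy(); B[:,2]+=z0; S[:,2]+=z0
    cs=comps(img,col,600)
    cs=[(np.linalg.norm(atz(ci,c,z0+.025)[:2]-p[:2]),m,c) for m,c in cs]
    cs.sort(key=lambda t:t[0])
    if not cs: return None
    d,m,c=cs[0]
    q,e=fit(ci,m,[*atz(ci,c,z0+.02)[:2],(p[2]+np.pi/2)%np.pi-np.pi/2],B,S); q2,e2=fit(ci,m,atz(ci,c,z0+.02)[:2],B,S)
    if e2<e: q,e=q2,e2
    print("refit",np.round(p,3),'->',np.round(q,4),'err',round(e,3)); return q,e
def down(p,z,v=.12): r.move_l([p[0],p[1],z],ori(p[2]),velocity=v)
def pick(p,z0):
    r.command_gripper(OP); r.movep([p[0],p[1],Z],ori(p[2])); down(p,z0+H+.03,.15); down(p,z0+H,.06)
    r.command_gripper(0.0); print("gap",r.current_finger_gap(),"F",r.current_grasp_force())
    down(p,Z,.15); print("gap",r.current_finger_gap(),"wrist",np.round(r.current_wrist_force(),1))
def put(p,z0):
    r.movep([p[0],p[1],Z],ori(p[2])); down(p,z0+H+.035,.15); down(p,z0+H+.001,.04)
    print("touch",np.round(r.current_wrist_force(),1)); r.command_gripper(OP); down(p,Z,.2)
E
python3 - <<'E'
from a import *
p=at(CASE,0,-.05); r.command_gripper(OP); ci,img=look(p,"l1")
q,e=refit(ci,img,"red",p,.006,False); refit(ci,img,"red",at(CASE,0,.05),.006,False)
r.movep([q[0],q[1],Z],ori(q[2])); down(q,.07); down(q,.006+H,.06)
for g in (.2,.18,.165,.155,.145,.13,.1):
    r.command_gripper(g); print(g,r.current_finger_gap(),r.current_grasp_force())
print(r.current_clock(),r.current_wrist_force())
E
```

```text
refit [ 0.56  -0.051 -0.033] -> [ 0.5612 -0.0504  3.0938] err 0.112
refit [ 0.564  0.049 -0.033] -> [ 0.5622  0.0494 -0.0205] err 0.112
0.2 0.20069966574474185 0.0
0.18 0.1788286887389506 0.0
0.165 0.16812291415954972 2.1710906736552715
0.155 0.1589657329854719 18.05365115404129
0.145 0.15567522679103746 38.08245062828064
0.13 0.14776412846005604 58.86874437332153
0.1 0.15313926969604036 58.868048787117004
8.55 [-2.3082918  -1.32848207  5.11249039]
```

View pics/l1.png

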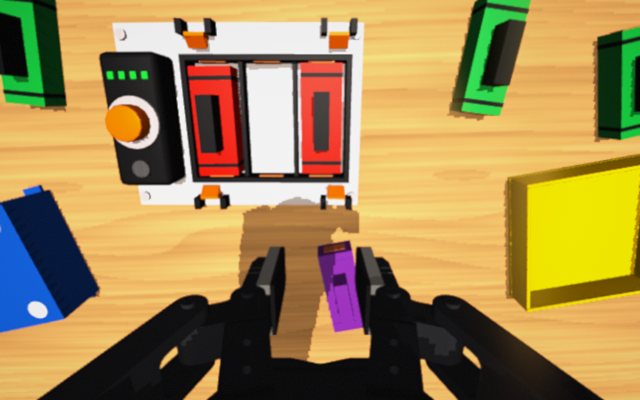

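The picture shows both reds seated, the middle bay empty and the fingers clear. Grip force is settable through the opening: 0.157 gives about 15 N. Move both reds to the tray.

Run:
```python
from a import *
q=at(CASE,0,-.05); down([*r.current_ee_pos()[:2],-.048],Z,.15); print(r.current_finger_gap(),r.current_grasp_force())
put(at(TRAY,0,-.032),.004); 
pick(np.array([.5622,.0494,-.0265]),.006); put(at(TRAY,0,.032),.004); print(r.current_clock())
g=np.array([.5869,-.3567,.25]); ci,img=look(g,"l2")
refit(ci,img,"green",g); ci2=ci
refit(ci,img,"green",np.array([.612,-.211,-.131]))
```

```text
0.148820446802623 58.40044856071472
touch [-0.1  0.2 -2.8]
gap 0.15212096768284536 F 59.34333086013794
gap 0.1492819802564069 wrist [-0.3  0.6 -3.8]
touch [ 0.1  0.1 -3.4]
22.9167
refit [ 0.587 -0.357  0.25 ] -> [ 0.5867 -0.3516  0.2263] err 0.107
refit [ 0.612 -0.211 -0.131] -> [ 0.6139 -0.2086 -0.1528] err 0.056
```

View pics/l2.png

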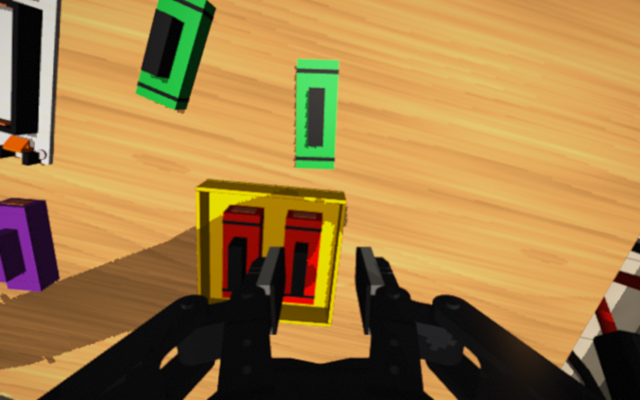

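Both reds lie side by side in the tray; the green is at (318,113), with the next at (175,55). Now move the greens into the bays.

Run:
```python
from a import *
pick(np.array([.5867,-.3516,.2263]),0); put(at(CASE,0,-.05),.006)
g=np.array([.6139,-.2086,-.1528]); ci,img=look(g,"l3"); q,e=refit(ci,img,"green",g)
if e<.14 and np.linalg.norm(q[:2]-g[:2])<.08:
    pick(q,0); put(at(CASE,0,0),.006)
    g=np.array([.6351,.2222,-.133]); ci,img=look(g,"l4"); q,e=refit(ci,img,"green",g)
print(r.current_clock())
```

```text
gap 0.14720314194523 F 59.4478976726532
gap 0.14865302657417034 wrist [ 0.3 -0.3 -3.4]
touch [ 0.4  0.1 -2.2]
refit [ 0.614 -0.209 -0.153] -> [ 0.6126 -0.2095 -0.1541] err 0.11
gap 0.14687804058650308 F 60.12057065963745
gap 0.1487553478077606 wrist [ 0.4  1.4 -4. ]
touch [-0.6 -0.1 -3.8]
refit [ 0.635  0.222 -0.133] -> [ 0.6341  0.2238 -0.1242] err 0.127
40.5833
```

```bash
python3 -c "
import cv2;cv2.imwrite('pics/l34.png',cv2.resize(cv2.hconcat([cv2.imread('pics/l3.png'),cv2.imread('pics/l4.png')]),(800,250),interpolation=3))"
```

```text
(no output)
```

View pics/l34.png

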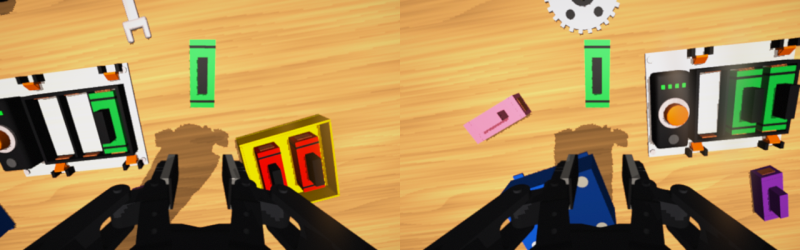

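Two greens are seated in bays −50 and 0; the third green is on the bench at (597,73) in the picture. Next, place the third, then re-measure cover and case.

```bash
cat > c.py <<'E'
from a import *
from itertools import permutations
from scipy.optimize import least_squares
M=np.array([[-48,-62],[-48,62],[48,-62],[48,62]])/1e3
def cover(ci,img,z=.059):
    m,c=max(comps(img,"blue",3000),key=lambda t:t[0].sum())
    k=m*0; cv2.fillConvexPoly(k,cv2.convexHull(cv2.findNonZero(m)),1)
    w=cv2.inRange(cv2.cvtColor(img,cv2.COLOR_BGR2HSV),(0,0,130),(180,90,255))&(k*255)
    n,l,s,cc=cv2.connectedComponentsWithStats(w)
    D=np.array([atz(ci,cc[i],z)[:2] for i in range(1,n) if s[i,4]>60])
    if len(D)!=4: print("dots",D); return None
    f=lambda p,q:np.ravel(place(np.c_[M,M[:,0]*0],p)[:,:2]-D[list(q)])
    o=min((least_squares(f,[*D.mean(0),0],args=(q,)) for q in permutations(range(4))),key=lambda o:o.cost)
    x=o.x; x[2]=(x[2]+np.pi/2)%np.pi-np.pi/2; print("cover",np.round(x,4),"rms",np.sqrt(o.cost/2)); return x
def plate(ci,img,p0):
    w=(cv2.inRange(cv2.cvtColor(img,cv2.COLOR_BGR2HSV),(0,0,110),(180,60,255))>0).astype(np.uint8)
    q=sil(ci,place(box(-.105,.105,-.105,.163,0,.003),p0)); n,l,s,c=cv2.connectedComponentsWithStats(w*q)
    mk=np.isin(l,[j for j in range(1,n) if s[j,4]>150]).astype(np.uint8)
    x,e=fit(ci,mk,p0,box(-.09,.09,-.09,.148,0,.003),None,True); print("case",np.round(x,4),e); return x
E
python3 - <<'E'
from c import *
pick(np.array([.6341,.2238,-.1242]),0); put(at(CASE,0,.05),.006); r.command_gripper(.4)
ci,img=look(CASE,"l5",.3,.10); plate(ci,img,CASE); 
ci,img=look(np.array([.416,.321,.207]),"l6",.27,.06); x=cover(ci,img); print(r.current_clock())
E
python3 -c "
import cv2;cv2.imwrite('pics/l56.png',cv2.resize(cv2.hconcat([cv2.imread('pics/l5.png'),cv2.imread('pics/l6.png')]),(800,250),interpolation=3))"
```

```text
gap 0.15125531340885312 F 60.34880518913269
gap 0.15014026557019097 wrist [ 0.5 -0.  -3.8]
touch [-1.  -0.2 -3.9]
case [ 0.5625  0.0006 -0.0384] 0.025242249732749356
cover [0.4153 0.3219 0.208 ] rms 0.00019875267235799045
50.55
```

View pics/l56.png

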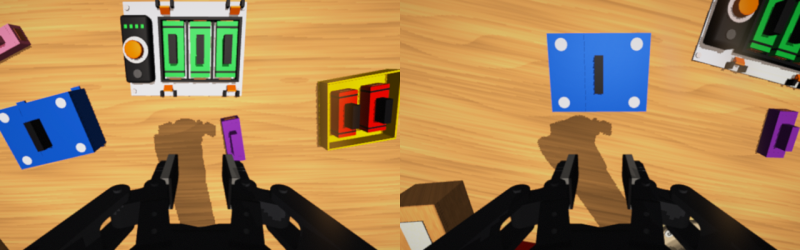

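All three greens are seated; the cover is undisturbed at (598,73) in the right half and its rib is on centre. Now grip the cover gently and set it over the bays with force watch.

```bash
sed -i 's/^CASE=.*; TRAY/CASE=np.array([.5622,-.0002,-.035]); TRAY/' a.py
python3 - <<'E'
from c import *
p=np.array([.4153,.3219,.208]); G=.063
r.movep([p[0],p[1],.2],ori(p[2])); down(p,.1); down(p,G,.05)
for g in (.19,.17,.163,.159,.157):
    r.command_gripper(g); f=r.current_grasp_force()
    print(g,round(r.current_finger_gap(),3),round(f,1))
    if f>11: break
down(p,.2,.08); print("lift",r.current_wrist_force(),r.current_grasp_force(),r.current_finger_gap())
c=CASE; r.move_l([c[0],c[1],.2],ori(c[2]),velocity=.12); r.hold(.3); f0=r.current_wrist_force()
down(c,.130,.08)
z=.130
while z>.0825:
    z-=.003; down(c,z,.04); f=r.current_wrist_force()-f0
    if abs(f).max()>2: print(round(z,4),np.round(f,1),round(r.current_grasp_force(),1))
    if np.linalg.norm(f)>7: break
print("end",z,np.round(f,1),r.current_ee_pos(),r.current_clock())
for c in("scene","side"): cv2.imwrite(f"pics/{c}2.png",r.grab_frame(c))
a=cv2.imread("pics/scene2.png")[150:270,240:400];b=cv2.imread("pics/side2.png")[150:270,240:400]
cv2.imwrite("pics/cov.png",cv2.resize(cv2.hconcat([a,b]),(800,300),interpolation=2))
E
```

```text
0.19 0.188 0.0
0.17 0.169 0.0
0.163 0.166 2.0
0.159 0.164 9.9
0.157 0.161 13.9
lift [ 0.21003115 -0.05975911 -2.26545985] 13.539699465036392 0.1609142034259652
0.082 [-1.6 -0.2  3.4] 14.1
end 0.08199999999999996 [-1.6 -0.2  3.4] [ 5.62383379e-01 -2.62799462e-04  8.22578361e-02] 64.3583
```

View pics/cov.png

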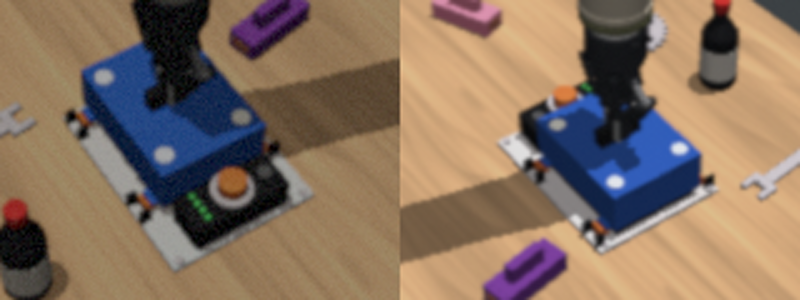

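The cover sits squarely over the bays, resting on the ramps with 3 N contact at the expected height. Release it and check.

Run:
```python
from c import *
r.command_gripper(.25); r.command_gripper(.4); c=[*r.current_ee_pos()[:2],CASE[2]]; down(c,.2,.12)
ci,img=look(CASE,"l7",.27,.06); x=cover(ci,img,.079)
r.command_gripper(0.); print(r.current_clock())
```

```text
dots [[ 0.61210739  0.06000641]
 [ 0.60783355 -0.06355518]
 [ 0.51672367  0.06329286]
 [ 0.51226043 -0.05995921]
 [ 0.49726614  0.00800666]]
67.2083
```

View pics/l7.png

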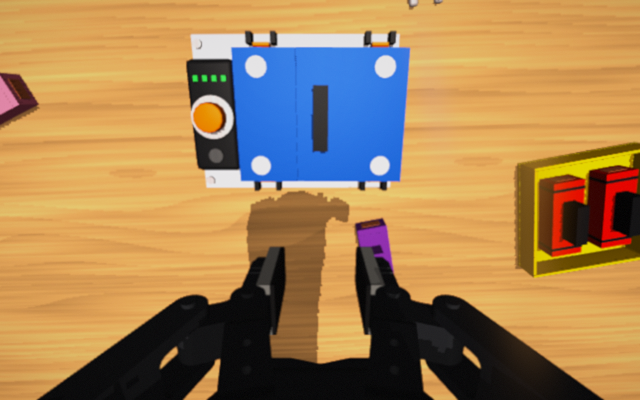

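The cover rests level and centred, with dots at (256,67), (385,67), (261,166) and (379,166). Press the corners with shut fingers, watching the force.

```bash
cat > p.py <<'E'
from c import *
D=dict(d=(.6121,.060),c=(.6078,-.0636),b=(.5167,.0633),a=(.5123,-.0600))
def press(k,zmin=.0640,fmax=24):
    x,y=D[k]; o=ori(CASE[2]); r.movep([x,y,.12],o); r.hold(.2); f0=r.current_wrist_force()[2]
    r.move_l([x,y,.088],o,velocity=.1); z=.084; h=[]
    while z>zmin:
        r.move_l([x,y,z],o,velocity=.02); f=r.current_wrist_force()[2]-f0; h.append((round(r.current_ee_pos()[2]*1e3,1),round(f,1)))
        if f>fmax: break
        z-=.0007
    print(k,h,round(r.current_clock(),1)); r.move_l([x,y,.12],o,velocity=.12)
E
python3 - <<'E'
from p import *
press("a"); press("c")
E
```

```text
a [(np.float64(84.2), np.float64(-0.0)), (np.float64(83.3), np.float64(0.3)), (np.float64(82.6), np.float64(-1.1)), (np.float64(81.9), np.float64(-0.7)), (np.float64(81.2), np.float64(-0.8)), (np.float64(80.5), np.float64(-0.3)), (np.float64(79.8), np.float64(-0.9)), (np.float64(79.0), np.float64(-0.7)), (np.float64(78.4), np.float64(-0.1)), (np.float64(77.8), np.float64(1.5)), (np.float64(77.2), np.float64(4.7)), (np.float64(76.5), np.float64(4.5)), (np.float64(75.8), np.float64(4.8)), (np.float64(75.2), np.float64(6.8)), (np.float64(74.6), np.float64(10.0)), (np.float64(74.2), np.float64(13.2)), (np.float64(72.8), np.float64(5.0)), (np.float64(71.9), np.float64(6.4)), (np.float64(71.2), np.float64(6.7)), (np.float64(70.2), np.float64(-1.3)), (np.float64(69.8), np.float64(-1.1)), (np.float64(69.2), np.float64(0.5)), (np.float64(68.7), np.float64(1.2)), (np.float64(68.3), np.float64(6.3)), (np.float64(68.0), np.float64(10.8)), (np.float64(67.7), np.float64(13.9)), (np.float64(67.5), np.float64(18.4)), (np.float64(67.2), np.float64(22.8)), (np.float64(67.1), np.float64(29.4))] 75.9
c 
[... 393 characters left out ...]
7.1), np.float64(-0.6)), (np.float64(76.5), np.float64(2.2)), (np.float64(75.9), np.float64(3.0)), (np.float64(75.3), np.float64(4.8)), (np.float64(74.7), np.float64(5.5)), (np.float64(74.2), np.float64(5.5)), (np.float64(73.7), np.float64(6.9)), (np.float64(73.2), np.float64(8.7)), (np.float64(72.3), np.float64(4.8)), (np.float64(70.7), np.float64(2.1)), (np.float64(69.6), np.float64(1.5)), (np.float64(68.6), np.float64(-0.3)), (np.float64(68.3), np.float64(-0.8)), (np.float64(67.8), np.float64(0.5)), (np.float64(67.3), np.float64(-1.1)), (np.float64(67.0), np.float64(2.9)), (np.float64(66.7), np.float64(9.5)), (np.float64(66.6), np.float64(13.7)), (np.float64(66.5), np.float64(18.1))] 85.0
```

```bash
sed -i 's/z=.084; h/z=.079; h/; s/z-=.0007/z-=.0009/; s/h.append((round(r.current_ee_pos()\[2\]\*1e3,1),round(f,1)))/h.append((float(round(r.current_ee_pos()[2]*1e3,1)),float(round(f,1))))/' p.py
python3 - <<'E'
from p import *
for k in "dbac": press(k)
ci,img=look(CASE,"l8",.27,.06); cover(ci,img,.065)
E
```

```text
d [(79.0, 2.0), (78.3, 3.2), (77.4, 5.5), (76.4, 5.7), (75.6, 5.8), (75.1, 8.7), (74.0, 5.3), (73.2, 6.7), (72.5, 6.0), (71.7, 6.9), (70.9, 6.4), (68.7, 2.1), (68.1, 5.1), (67.8, 10.4), (67.6, 15.8), (67.5, 23.7), (67.3, 29.8)] 91.5
b [(79.0, 0.4), (78.1, 0.3), (77.1, 0.0), (76.3, 0.4), (75.4, 1.7), (74.5, 4.7), (73.6, 6.3), (72.8, 7.9), (72.1, 11.9), (70.8, 0.8), (69.8, 0.2), (69.0, -0.2), (68.1, -0.2), (67.2, 0.4), (66.3, -0.0), (65.4, 0.7), (65.1, 7.9)] 97.8
a [(79.0, -0.2), (78.1, -0.7), (77.1, -0.7), (76.2, -1.0), (75.4, -1.3), (74.4, -1.3), (73.5, -0.9), (72.6, -0.2), (71.7, -1.0), (70.8, -0.3), (69.9, -0.4), (69.1, -1.3), (68.1, -0.2), (67.3, -1.5), (66.3, -0.8), (65.4, -0.3), (65.1, 6.1)] 104.2
c [(79.0, 0.3), (78.1, -0.2), (77.1, 0.9), (76.2, 0.9), (75.3, 1.2), (74.4, 0.4), (73.5, 0.8), (72.6, 0.6), (71.7, 0.8), (70.8, 0.7), (69.9, 1.3), (69.0, 1.5), (68.1, 1.5), (67.2, 1.2), (66.3, 1.3), (65.4, 0.9), (65.2, 6.6)] 110.6
dots [[ 0.60795079 -0.06474487]
 [ 0.61144048  0.05883698]
 [ 0.51574806  0.06150687]
 [ 0.51216293 -0.0620351 ]
 [ 0.49651717  0.00882489]]
```

View pics/l8.png

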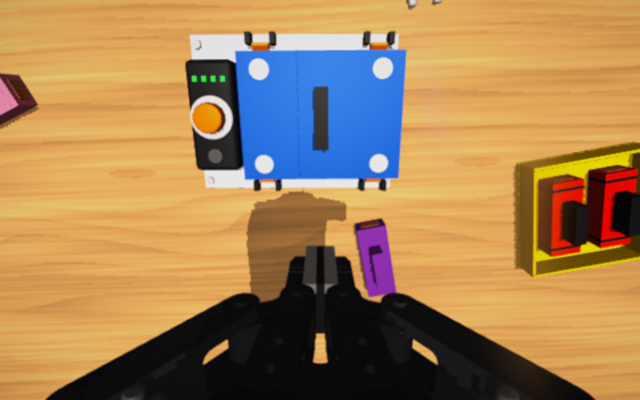

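Corners a, b and c each meet firm contact at 65.1 mm, so they are home. Recheck d, then press the plunger.

Run:
```python
from p import *
img=cv2.imread("pics/l8.png"); ci=r.camera_info("wrist")
m=cv2.inRange(cv2.cvtColor(img,cv2.COLOR_BGR2HSV),(8,150,120),(22,255,255))[:, :]; m[:,:185]=0; m[:,235:]=0; m[:90]=0; m[150:]=0
c=cv2.moments(m,True); uv=(c['m10']/c['m00'],c['m01']/c['m00']); P=atz(ci,uv,.066); print(uv,P,at(CASE,0,.118))
for d in r.pinpoint("wrist","plunger_top"): print(d,atz(ci,d["uv"],.066))
press("d")
```

```text
(201.3326612903226, 119.11895161290323) [0.56506746 0.12211209 0.066     ] [ 0.56632916  0.11772773 -0.035     ]
{'uv': [205.5, 114.4], 'score': 0.78} [0.56961493 0.11712634 0.066     ]
{'uv': [379.2, 164.1], 'score': 0.46} [ 0.5110054  -0.06314541  0.066     ]
d [(79.0, 0.4), (78.1, -0.5), (77.1, -0.4), (76.2, -1.0), (75.3, -1.3), (74.4, -1.7), (73.5, -1.1), (72.6, -0.0), (71.7, -1.0), (70.8, -0.9), (69.9, -0.9), (69.0, -0.6), (68.1, -1.4), (67.2, -0.4), (66.3, 0.1), (65.4, -1.7), (65.2, 4.9)] 118.3
```

Run:
```python
from p import *
x,y=.567,.1185; o=ori(CASE[2]); r.movep([x,y,.12],o); r.hold(.2); f0=r.current_wrist_force()[2]
r.move_l([x,y,.068],o,velocity=.1); z=.066;h=[]
while z>.0505:
    z-=.001; r.move_l([x,y,z],o,velocity=.02); f=r.current_wrist_force()[2]-f0; h.append((float(round(r.current_ee_pos()[2]*1e3,1)),float(round(f,1))))
    if f>15: break
print(h); r.hold(1.5); print(r.current_ee_pos(),r.current_wrist_force()[2]-f0)
r.move_l([x,y,.12],o,velocity=.05)
ci,img=look(CASE,"l9",.27,.06); print(r.current_clock())
```

```text
[(65.6, 2.0), (64.3, 3.3), (63.1, 3.1), (62.1, 3.5), (61.0, 4.4), (60.1, 4.7), (59.1, 5.9), (58.1, 5.9), (57.2, 5.9), (56.2, 6.9), (55.3, 7.0), (54.3, 7.0), (54.1, 14.6), (53.9, 23.8)]
[0.56726701 0.11850884 0.05393231] 24.794600345239978
127.75
```

View pics/l9.png

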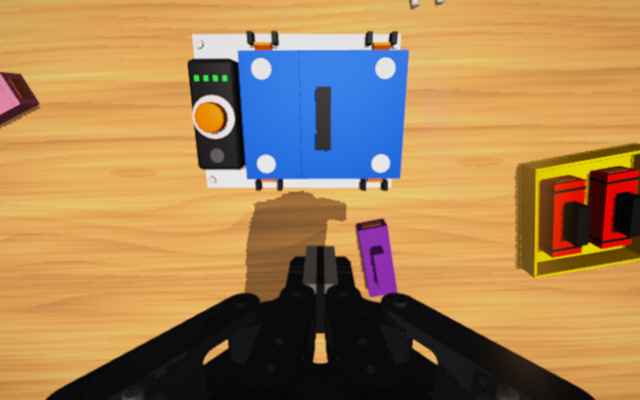

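The plunger reached its bottom stop (54 mm), was held there 1.5 s and is out again at (211,118). The cover is home, the reds are in the tray, and the robot is clear.

```bash
python3 -c "
from plant import r
print(r.finish_job())"
```

```text
the job is handed in; nothing more can be done
None
```

I've handed the job in at about 128 s: both red modules are in the tray, all three green ones are in the bays, the cover is home at all four corners, and the plunger was pressed fully in for 1.5 s and sprang back.

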